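Put the breathing head together on its stand

ROBOT

A 7-joint arm with a two-finger parallel gripper is mounted at the origin on the work surface. World frame = base frame: x ahead of the robot, y to its left, z up, the work surface at z = 0. Lengths are in m, angles in degrees, forces in N, time in s.
With the tool pointing down it reaches from about 0.425 to 0.875 m from the base axis. Payload 4.7 kg.
Tool frame: the origin (TCP) lies midway between the tips of the shut fingers; the grasp point (between the pads) lies 19 mm behind it; z points along the fingers, y is the direction in which the jaws open and shut (so a half turn about z gives the same grasp; the last joint's range is limited). The gripper opens to 87 mm and grips with 3 to 60 N. Pads are 19 mm wide; open, the fingers measure 117 mm over their backs; the gripper's body (75 mm by 190 mm) begins 51 mm behind the grasp point.
Start: joints at [-74.192, 18.392, -4.016, 83.108, 1.295, 78.541, -3.26], TCP at [0.168, 0.628, 0.223] pointing down, gripper open.
Joint ranges: [-163.93, 163.93], [-17.29, 119.83], [-79.2, 71.16], [3.27, 140.29], [-89.18, 269.18], [5.43, 117.66], [-154.24, 154.24]. Speed limits (degrees/s): [147.25, 147.25, 180, 180, 180, 180, 180].

INTERFACE

Orientations are given as [roll, pitch, yaw] about the fixed x, y, z axes, in that order (R = Rz(yaw) Ry(pitch) Rx(roll)).
In Python, from cell import env gives the robot as it stands.
- The arm moves only by the tool apply_moves, never from a script. Its argument "targets" is a list of rows, each a list of 2 entries, a list of its own where there are three numbers: the shift along the world's x, y, z in mm, then the turn, a rotation vector about the world's x, y, z in rad. A call has 1 to 8 rows; each row is the pose to reach, as a shift and turn from the pose commanded when the call began; what a row does not reach only later rows make up. A row lasts 1/10 s, in which the tool goes at most 50 mm and 8.59 degrees, less where a joint would pass 70% of its speed; a pose out of reach is approached as far as the arm can. A call with a gripper value outside its range is refused whole. "hand" is the finger opening in mm, from 0 to 87, set as the call begins (left out, the last holds). The fingers move at their own pace and stop on an object; "squeeze" is the grip in N (left out, the last holds). Time passes only in rows, so rows that repeat a pose let the fingers close. It gives the time, the measured TCP pose, the force and the opening at its end, in the units of the state.
- env.get_obs(): the state, without advancing time (a new reading comes with each control period).
- env.read_camera(name): name is "scene" or "side" or "wrist"; returns a dict with "image" (420x560x3 uint8, red, green, blue), "camera_matrix" (3x3 intrinsics, pixels), "camera_from_world" (4x4, takes a point from world to camera coordinates); the wrist camera has in their place "mount" (4x4, takes a point from camera to tool coordinates, whose origin is the TCP and whose axes are the flange's). Camera axes: x right, y down, z forward; pixel columns grow to the right and rows downward; lengths in m; the calibration is good to about 2 mm. A picture is of the moment at which its call begins: read the wrist's pose just before it. There is no depth.
- env.sign_off(): hands the job in, once; it reports no verdict.
Trained networks look in a picture, given as the dict that the camera call returned (one of the last four; its "shot" number tells which), for a name from the list of things; names that differ only in an ending like _2 or _b are one class to them, and where a whole thing is asked for, a point or a joint stands for the part that bears it (a point fixed in the world has none). Each returns a list of dicts, best first, with "conf" (0 to 1); they miss things now and then, are a little off and sometimes report something else, mostly with a low value. They report only what shows in the picture. A call takes as long as a camera call.
- env.regions_of(picture, target): "region" (420x560 bool, what is visible of it) and "rect" ([left, top, right, bottom] in pixels, round what is visible of it).
The state is a dict: "time_s": time; "qpos": joint angles; "joint_velocities": joint speeds; "effort": joint torques, N m; "tool_pos": TCP position; "tool_rot": TCP orientation; "force": force on the tool from outside, world axes, zero at the start; "wrist_torque": the same for the moment, N m; "grip_width": finger opening in m.
Only numpy, scipy, OpenCV 4.12 (cv2) and the standard library are available. Lean on these libraries where they do the work, as an engineer would, in place of code of your own. Each camera call takes 0.05 s, during which the arm holds its last target. There are 200 camera calls.

TASK

Put the breathing head of the lung tester together on the round metal docking stand, standing upright: from the bottom up the dark grey sensor, the white filter, the blue mouthpiece, and the yellow cap over the mouthpiece's end, each seated fully home on the one below. The green mouthpiece is not wanted: leave it, the stamp, the bottle and the cup where they stand, and let go of everything at the end.

Things in the scene. Friction and masses are not known exactly. Their poses are not given: they have to be found in the camera images.
- sensor_mid (a point): Flow sensor: dark grey upright cylinder with a metal band, 52 mm diameter, 36 mm high, and on top a metal conical stub 9 mm high (24 mm wide at its foot, 16 at its tip). Underneath is an open round socket, 36 mm wide, 11 mm deep. Point: on its axis, 18 mm above its underside (half-way up without the stub); z up. 120 g, loose. Round like the other parts: grip across any diameter.
- filter_mid (a point): Breathing filter: white upright cylinder, 56 mm diameter, 34 mm high, and on top a white conical stub 9 mm high (24 mm wide at its foot, 16 at its tip). Underneath is an open round socket, 36 mm wide, 11 mm deep. Point: on its axis, 17 mm above its underside (half-way up without the stub); z up. 60 g, loose.
- mouthpiece_mid (a point): Blue mouthpiece: a foot collar 48 mm in diameter and 14 mm high, and on it a tube 28 mm in diameter up to 48 mm total height, dark mouth on top; grip it by the tube. Underneath is an open round socket, 36 mm wide, 11 mm deep. Point: on its axis, 24 mm above its underside; z up. 30 g, loose.
- cap_mid (a point): Yellow dust cap: round, 50 mm in diameter, 30 mm high, closed flat top, open below: the hollow is 40 mm wide and 18 mm deep. When on, its inside ceiling rests on the mouthpiece's tube end and its top is 12 mm above that end. Point: on its axis, 15 mm above its underside; z up. 30 g, loose, stands open side down.
- dock_seat (a point): Docking stand: round metal disc, 90 mm in diameter, 14 mm high, fixed, with a dark conical stub 9 mm high in the middle (24 mm wide at its foot, 16 at its tip) that enters the sensor's socket. Point: centre of the disc's top face, 14 mm above the desk; z up. When all is seated the undersides of sensor, filter, mouthpiece and cap are 14, 50, 84 and 114 mm above the desk.
- mouthpiece_green_mid (a point): Green mouthpiece, same shape and size as the blue one; not wanted, to be left where it stands. The point is on its axis, 24 mm above the desk.
- stamp_mid (a point): Red self-inking stamp, a block 55 by 32 mm and 45 mm high (x along its length), to be left where it stands. The point is at its centre, 22 mm above the desk.
- bottle_mid (a point): Amber bottle with a white cap, 50 mm diameter, 105 mm high, to be left where it stands. The point is on its axis, half-way up.
- cup_mid (a point): Terracotta-coloured open cup, 66 mm wide at the rim, 70 mm high, to be left where it stands. The point is on its axis, 35 mm above the desk.

How it is judged:
By the outcome, as a careful person would: the job done as asked, in the order asked, and still so for the second after the job is handed in, with the robot touching nothing.
It also fails if it takes over 128 s, if anything falls off the work surface, if the arm or the gripper's body presses on something with over 40 N, if the wrist force passes 120 N, or if a joint passes its speed limit or range.

## Working session

There is one attempt and no reset: what is moved stays moved. The work goes in short steps, Python scripts to look and compute and a tool call to move; the robot and the scene stay as the last step left them, time stands still between calls to the robot, and variables do not carry over. Pictures are saved under pics/ and viewed, about 12 in all and at most 16, crops included, and the job is handed in when it is done.

Besides the shell and the picture viewer there is one more tool, called by a JSON object that holds its "op" and its "data", one argument or row to a line. apply_moves: Moves the arm, as the interface text tells. Its arguments: {"type":"object","properties":{"targets":{"type":"array","items":{"type":"array"}},"hand":{"type":"number"},"squeeze":{"type":"number"}},"required":["targets"]}

```bash
mkdir -p pics; ls; cat > h.py <<'E'
import numpy as np, cv2
from cell import env
from scipy.spatial.transform import Rotation as R
def save(p,n,crop=None):
    im=p["image"][:,:,::-1]
    if crop: l,t,r,b=crop; im=cv2.resize(im[t:b,l:r],None,fx=2,fy=2)
    cv2.imwrite(f"pics/{n}.png",im)
def P(p):
    return np.array(p["camera_matrix"]),np.array(p["camera_from_world"])
def wristP(p,o):
    T=np.eye(4);T[:3,:3]=R.from_euler('xyz',o["tool_rot"],degrees=True).as_matrix();T[:3,3]=o["tool_pos"]
    return np.array(p["camera_matrix"]),np.linalg.inv(T@np.array(p["mount"]))
def proj(K,C,X):
    c=C[:3,:3]@np.asarray(X,float)+C[:3,3]; u=K@c; return u[:2]/u[2]
def ray(K,C,uv):
    d=C[:3,:3].T@np.linalg.inv(K)@np.array([uv[0],uv[1],1.]); o=-C[:3,:3].T@C[:3,3]; return o,d/np.linalg.norm(d)
def onz(K,C,uv,z):
    o,d=ray(K,C,uv); return o+d*(z-o[2])/d[2]
def tri(rs):
    A=sum(np.eye(3)-np.outer(d,d) for o,d in rs); b=sum((np.eye(3)-np.outer(d,d))@o for o,d in rs)
    return np.linalg.solve(A,b)
N=["sensor_mid","filter_mid","mouthpiece_mid","cap_mid","dock_seat","mouthpiece_green_mid","stamp_mid","bottle_mid","cup_mid"]
E
python3 - <<'E'
from h import *
o=env.get_obs(); print(o["time_s"],o["tool_pos"],o["tool_rot"],o["force"],o["grip_width"])
ps={}
for n in ["scene","side"]:
    ps[n]=env.read_camera(n); save(ps[n],n)
    K,C=P(ps[n]); print(n,"cam at",(-C[:3,:3].T@C[:3,3]).round(3))
for t in N:
    rs=[]
    for n in ps:
        d=env.regions_of(ps[n],t)
        print(t,n,[(round(x["conf"],2),np.round(x["rect"]).astype(int).tolist()) for x in d[:3]])
        if d:
            l,a,r,b=d[0]["rect"]; rs.append(ray(*P(ps[n]),((l+r)/2,(a+b)/2)))
    if len(rs)==2: print("   ",tri(rs).round(4))
E
```

```text
pics
0.0 [0.16814021 0.62730668 0.22146918] [-1.79891871e+02  5.77494531e-03  1.65000851e+02] [ 0.4229548  -0.48797386 -0.53746039] 0.08722154685176728
scene cam at [0.912 0.661 0.595]
side cam at [-0.007 -0.579  0.693]
sensor_mid scene [(0.63, [220, 142, 236, 164]), (0.25, [271, 169, 297, 206])]
sensor_mid side [(0.95, [388, 324, 420, 360]), (0.71, [304, 187, 328, 215])]
    [ 0.4863 -0.4005  0.015 ]
filter_mid scene [(0.61, [203, 186, 223, 205])]
filter_mid side [(0.95, [354, 242, 383, 269])]
    [ 0.6189 -0.2044  0.0094]
mouthpiece_mid scene [(0.71, [260, 154, 275, 170]), (0.52, [221, 145, 235, 165])]
mouthpiece_mid side [(0.76, [314, 307, 338, 333])]
    [ 0.4094 -0.2751  0.0232]
cap_mid scene [(0.86, [285, 283, 313, 316])]
cap_mid side [(0.67, [244, 172, 259, 186]), (0.58, [314, 309, 339, 336])]
    [0.6097 0.2206 0.0113]
dock_seat scene [(0.75, [395, 331, 450, 382]), (0.44, [220, 143, 235, 163])]
dock_seat side [(0.7, [168, 155, 193, 178])]
    [0.4902 0.4248 0.0047]
mouthpiece_green_mid scene [(0.64, [374, 255, 396, 285])]
mouthpiece_green_mid side [(0.58, [182, 189, 200, 210])]
    [0.4154 0.242  0.0185]
stamp_mid scene [(0.85, [217, 232, 238, 262])]
stamp_mid side [(0.86, [303, 190, 329, 214])]
    [0.6709 0.0169 0.0157]
bottle_mid scene [(0.74, [317, 202, 341, 246])]
bottle_mid side []
cup_mid scene [(0.79, [269, 170, 295, 205])]
cup_mid side [(0.64, [272, 243, 306, 281])]
    [ 0.4523 -0.1173  0.0328]
```

View pics/scene.png

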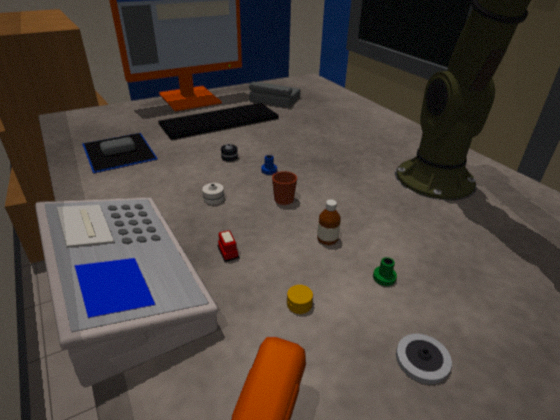

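View pics/side.png

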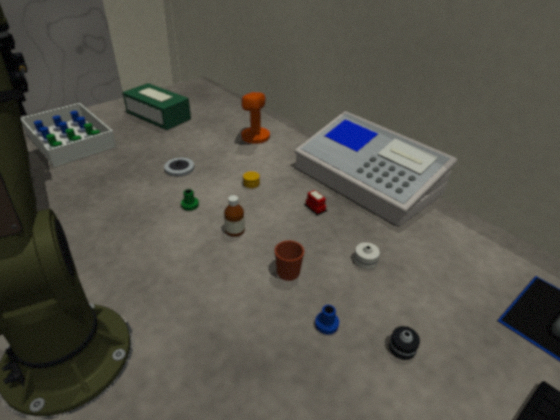

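The scene view shows the dock at (424,357), cap (300,298), sensor (229,152), filter (213,193) and blue mouthpiece (269,164). All of these match the network's boxes. I'll go above the dock first, as it is on the way.

{"op": "apply_moves", "data": {
  "targets": [
    [[40, -25, 0], [0, 0, -0.075]],
    [[80, -50, 0], [0, 0, -0.15]],
    [[120, -75, 0], [0, 0, -0.225]],
    [[160, -100, 0], [0, 0, -0.3]],
    [[200, -125, 0], [0, 0, -0.375]],
    [[240, -150, 0], [0, 0, -0.45]],
    [[280, -175, 0], [0, 0, -0.525]],
    [[320, -200, 0], [0, 0, -0.6]]
  ],
  "hand": 87,
  "squeeze": 25
}}

```text
time_s: 1.8
tool_pos: [0.4897, 0.4268, 0.2229]
tool_rot: [180.0, -0.0, 130.5]
force: [1.0, 0.5, -0.5]
grip_width: 0.087
```

```bash
cat >> h.py <<'E'
def look(name,targets,zs,view=False,crop=None):
    o=env.get_obs(); p=env.read_camera("wrist"); K,C=wristP(p,o)
    print("t",round(o["time_s"],2),"tcp",np.round(np.array(o["tool_pos"])*1000,1),"rot",np.round(o["tool_rot"],1),"q",np.round(o["qpos"],0),"F",np.round(o["force"],1),"w",round(o["grip_width"]*1000,1))
    save(p,name,crop)
    for t,z in zip(targets,zs):
        for d in env.regions_of(p,t)[:2]:
            l,a,r,b=d["rect"]; c=((l+r)/2,(a+b)/2)
            print(t,round(d["conf"],2),np.round(d["rect"]).astype(int).tolist(),"at z",z,np.round(onz(K,C,c,z)[:2]*1000,1))
    return p,K,C,o
E
python3 - <<'E'
from h import *
p,K,C,o=look("w1",["dock_seat","cap_mid","mouthpiece_green_mid"],[0.014,.03,.048])
print(np.round(p["mount"],3).tolist(),K)
E
```

```text
t 1.8 tcp [489.7 426.8 222.9] rot [180.   -0.  130.5] q [-52.  18.  11.  84.  -4.  78.  -0.] F [ 1.   0.5 -0.5] w 87.0
dock_seat 0.68 [239, 142, 320, 220] at z 0.014 [491.1 428.2]
cap_mid 0.67 [229, 341, 252, 351] at z 0.03 [583.5 247.8]
mouthpiece_green_mid 0.87 [103, 235, 150, 272] at z 0.048 [415.1 270.1]
[[0.0, -0.965, -0.262, 0.071], [1.0, 0.0, 0.0, -0.001], [-0.0, -0.262, 0.965, -0.162], [0.0, 0.0, 0.0, 1.0]] [[345.05993687   0.         277.51813907]
 [  0.         345.05993687 207.4163444 ]
 [  0.           0.           1.        ]]
```

{"op": "apply_moves", "data": {
  "targets": [
    [[18, -46, 0], [0, 0, -0.08]],
    [[36, -92, 0], [0, 0, -0.16]],
    [[54, -138, 0], [0, 0, -0.24]],
    [[72, -184, 0], [0, 0, -0.32]],
    [[90, -230, 0], [0, 0, -0.4]],
    [[108, -276, 0], [0, 0, -0.48]],
    [[126, -322, 0], [0, 0, -0.56]],
    [[142, -368, 0], [0, 0, -0.64]]
  ]
}}

```text
time_s: 2.8
tool_pos: [0.6303, 0.0608, 0.2228]
tool_rot: [180.0, -0.1, 94.0]
force: [0.4, 0.6, 0.6]
grip_width: 0.087
```

{"op": "apply_moves", "data": {
  "targets": [
    [[0, -48, 0], [0, 0, -0.08]],
    [[0, -96, 0], [0, 0, -0.16]],
    [[0, -144, 0], [0, 0, -0.24]],
    [[-6, -192, 0], [0, 0, -0.32]],
    [[-12, -240, 0], [0, 0, -0.4]],
    [[-15, -262, 0], [0, 0, -0.44]]
  ]
}}

```text
time_s: 3.4
tool_pos: [0.6139, -0.2061, 0.2229]
tool_rot: [180.0, 0.1, 68.4]
force: [0.2, -0.8, 0.7]
grip_width: 0.0871
```

```bash
python3 - <<'E'
from h import *
look("w2",["filter_mid","sensor_mid","mouthpiece_mid"],[0.017,.018,.024])
E
```

```text
t 3.4 tcp [ 613.9 -206.1  222.9] rot [1.80e+02 1.00e-01 6.84e+01] q [-13.  21.  38.  85. -13.  79.   4.] F [ 0.2 -0.8  0.7] w 87.1
filter_mid 0.95 [250, 153, 305, 210] at z 0.017 [ 614.5 -206.5]
sensor_mid 0.72 [220, 336, 252, 350] at z 0.018 [ 492.3 -375.9]
```

{"op": "apply_moves", "data": {
  "targets": [
    [[-25, -38, 0], [0, 0, -0.06]],
    [[-50, -76, 0], [0, 0, -0.12]],
    [[-75, -114, 0], [0, 0, -0.18]],
    [[-100, -152, 0], [0, 0, -0.24]],
    [[-125, -190, 0], [0, 0, -0.3]],
    [[-130, -198, 0], [0, 0, -0.32]],
    [[-130, -198, -40], [0, 0, -0.32]],
    [[-130, -198, -40], [0, 0, -0.32]]
  ]
}}

```text
time_s: 4.4
tool_pos: [0.4854, -0.395, 0.178]
tool_rot: [-179.5, -0.1, 50.7]
force: [-0.7, 1.4, -1.1]
grip_width: 0.0872
```

```bash
python3 - <<'E'
from h import *
look("w3",["filter_mid","sensor_mid","mouthpiece_mid"],[0.017,.018,.024])
E
```

```text
t 4.4 tcp [ 485.4 -395.   178. ] rot [-1.795e+02 -1.000e-01  5.070e+01] q [  1.  21.  45.  91. -16.  75.   9.] F [-0.7  1.4 -1.1] w 87.2
mouthpiece_mid 0.97 [101, 111, 160, 161] at z 0.024 [ 415.  -270.5]
```

View pics/w3.png

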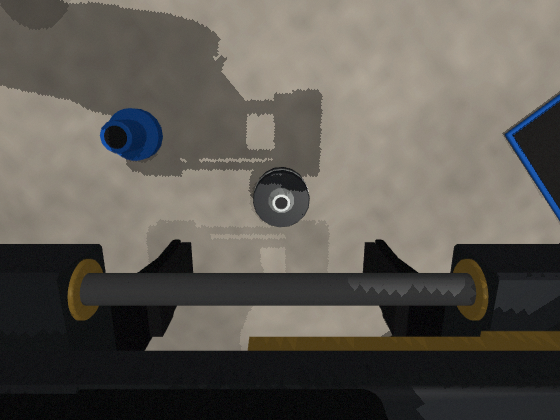

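The wrist view shows the sensor at about (281,197), with its stub tip at (281,203). The blue mouthpiece is at (135,135).

```bash
python3 - <<'E'
from h import *
T=np.eye(4);T[:3,:3]=R.from_euler('xyz',[-179.5,-.1,50.7],degrees=True).as_matrix();T[:3,3]=[.4854,-.395,.178]
M=np.array([[0.0, -0.965, -0.262, 0.071], [1.0, 0.0, 0.0, -0.001], [0, -0.262, 0.965, -0.162], [0,0,0,1]])
C=np.linalg.inv(T@M);K=np.array([[345.06,0,277.5],[0,345.06,207.4],[0,0,1]])
print(proj(K,C,T[:3,3]))
print(onz(K,C,(281,203),.045),onz(K,C,(281,197),.018),onz(K,C,(131,136),.014), onz(K,C,(116,137),.048))
E
```

```text
[279.4722795 258.8260356]
[ 0.48305832 -0.39932831  0.045     ] [ 0.48246725 -0.40009997  0.018     ] [ 0.41048944 -0.26741936  0.014     ] [ 0.41268502 -0.26766364  0.048     ]
```

{"op": "apply_moves", "data": {
  "targets": [
    [[-2.5, -5, -40], [0, 0, 0]],
    [[-2.5, -5, -80], [0, 0, 0]],
    [[-2.5, -5, -120], [0, 0, 0]],
    [[-2.5, -5, -150], [0, 0, 0]],
    [[-2.5, -5, -165], [0, 0, 0]],
    [[-2.5, -5, -173], [0, 0, 0]],
    [[-2.5, -5, -173], [0, 0, 0]],
    [[-2.5, -5, -173], [0, 0, 0]]
  ]
}}

```text
time_s: 5.4
tool_pos: [0.484, -0.4061, 0.0114]
tool_rot: [179.8, -0.0, 50.4]
force: [0.7, -0.6, -0.1]
grip_width: 0.0868
```

{"op": "apply_moves", "data": {
  "targets": [
    [[0, 0, 0], [0, 0, 0]],
    [[0, 0, 0], [0, 0, 0]],
    [[0, 0, 0], [0, 0, 0]],
    [[0, 0, 0], [0, 0, 0]],
    [[0, 0, 0], [0, 0, 0]],
    [[0, 0, 0], [0, 0, 0]]
  ],
  "hand": 40,
  "squeeze": 25
}}

```text
time_s: 6.0
tool_pos: [0.4826, -0.4049, 0.0096]
tool_rot: [-180.0, -0.0, 50.4]
force: [-0.4, 0.9, 1.0]
grip_width: 0.0514
```

{"op": "apply_moves", "data": {
  "targets": [
    [[0, 0, 20], [0, 0, 0]],
    [[0, 0, 60], [0, 0, 0]],
    [[0, 0, 100], [0, 0, 0]],
    [[0, 0, 140], [0, 0, 0]],
    [[20, 30, 175], [0, 0, 0.05]],
    [[45, 68, 200], [0, 0, 0.11]],
    [[70, 106, 200], [0, 0, 0.17]],
    [[95, 144, 200], [0, 0, 0.23]]
  ]
}}

```text
time_s: 6.8
tool_pos: [0.5791, -0.2598, 0.2109]
tool_rot: [179.9, -0.1, 63.7]
force: [0.6, 0.3, -2.2]
grip_width: 0.0512
```

{"op": "apply_moves", "data": {
  "targets": [
    [[25, 38, 0], [0, 0, 0.07]],
    [[45, 76, 0], [0, 0, 0.14]],
    [[55, 120, 0], [0, 0, 0.22]],
    [[60, 166, 0], [0, 0, 0.3]],
    [[63, 212, 0], [0, 0, 0.38]],
    [[65, 258, 0], [0, 0, 0.46]],
    [[65, 304, 0], [0, 0, 0.54]],
    [[60, 350, 0], [0, 0, 0.62]]
  ]
}}

```text
time_s: 7.6
tool_pos: [0.6377, 0.0906, 0.2092]
tool_rot: [180.0, 0.0, 99.3]
force: [0.6, -0.4, -0.8]
grip_width: 0.0514
```

{"op": "apply_moves", "data": {
  "targets": [
    [[-15, 44, 0], [0, 0, 0.08]],
    [[-30, 88, 0], [0, 0, 0.16]],
    [[-48, 132, 0], [0, 0, 0.24]],
    [[-66, 176, 0], [0, 0, 0.32]],
    [[-84, 220, 0], [0, 0, 0.4]],
    [[-102, 264, 0], [0, 0, 0.46]],
    [[-120, 308, 0], [0, 0, 0.52]],
    [[-135, 338, 0], [0, 0, 0.55]]
  ]
}}

```text
time_s: 8.4
tool_pos: [0.5002, 0.4307, 0.2089]
tool_rot: [-180.0, -0.1, 130.9]
force: [0.3, 0.7, -0.9]
grip_width: 0.0513
```

{"op": "apply_moves", "data": {
  "targets": [
    [[0, 0, 0], [0, 0, 0]],
    [[0, 0, 0], [0, 0, 0]]
  ]
}}

```text
time_s: 8.6
tool_pos: [0.5021, 0.4274, 0.2089]
tool_rot: [-179.9, 0.0, 130.7]
force: [1.8, -0.8, -0.7]
grip_width: 0.0513
```

```bash
python3 - <<'E'
from h import *
look("w4",["dock_seat","sensor_mid"],[0.014,.22])
E
```

```text
t 8.6 tcp [502.1 427.4 208.9] rot [-179.9    0.   130.7] q [-53.  20.  13.  83.  -4.  77.   1.] F [ 1.8 -0.8 -0.7] w 51.3
dock_seat 0.9 [229, 135, 314, 209] at z 0.014 [488.9 431.9]
```

View pics/w4.png

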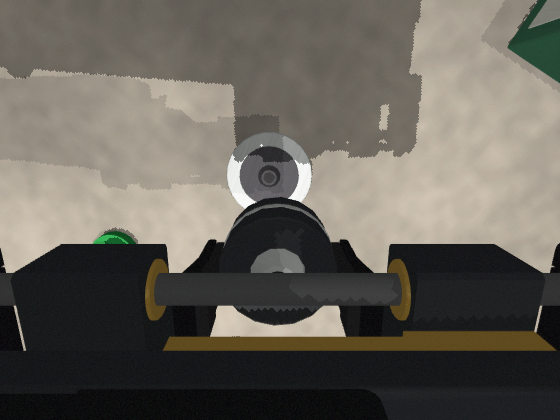

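The dock is at about (270,174) with its stub tip at (269,178). The held sensor's far edge is near row 197, centred on column 278, and it looks level.

```bash
python3 - <<'E'
from h import *
T=np.eye(4);T[:3,:3]=R.from_euler('xyz',[-179.9,0,130.7],degrees=True).as_matrix();T[:3,3]=[.5021,.4274,.2089]
M=np.array([[0.0, -0.965, -0.262, 0.071], [1.0, 0.0, 0.0, -0.001], [0, -0.262, 0.965, -0.162], [0,0,0,1]])
C=np.linalg.inv(T@M);K=np.array([[345.06,0,277.5],[0,345.06,207.4],[0,0,1]])
print("stub",onz(K,C,(269,178),.023))
for dx in (0,3.5,7):
  for dz in (9.6,-26.4):
    a=np.linspace(0,2*np.pi,100)
    c=np.array([proj(K,C,(T@[dx/1e3+.026*np.cos(t),.026*np.sin(t),dz/1e3,1])[:3]) for t in a]); print(dx,dz,c.min(0),c.max(0))
E
```

```text
stub [0.48952731 0.42667436 0.023     ]
0 9.6 [230.64558213 204.41556481] [328.10719195 295.25842662]
0 -26.4 [219.73093018 226.50500875] [339.89604583 335.61823206]
3.5 9.6 [230.41074006 197.79576124] [328.36084354 289.55119405]
3.5 -26.4 [219.37351506 218.40548744] [340.28208789 328.87294452]
7 9.6 [230.17353199 191.10679948] [328.61705063 283.78863012]
7 -26.4 [219.01164977 210.20047275] [340.67293654 322.04755071]
```

{"op": "apply_moves", "data": {
  "targets": [
    [[-9, -3, -30], [0, 0, 0]],
    [[-9, -3, -70], [0, 0, 0]],
    [[-9, -3, -110], [0, 0, 0]],
    [[-9, -3, -140], [0, 0, 0]],
    [[-9, -3, -155], [0, 0, 0]],
    [[-9, -3, -160], [0, 0, 0]],
    [[-9, -3, -160], [0, 0, 0]],
    [[-9, -3, -160], [0, 0, 0]]
  ]
}}

```text
time_s: 9.55
tool_pos: [0.4952, 0.4246, 0.0516]
tool_rot: [179.8, -0.0, 130.6]
force: [0.8, -0.0, -1.0]
grip_width: 0.0514
```

{"op": "apply_moves", "data": {
  "targets": [
    [[-2, 0, -6], [0, 0, 0]],
    [[-2, 0, -12], [0, 0, 0]],
    [[-2, 0, -18], [0, 0, 0]],
    [[-2, 0, -23], [0, 0, 0]],
    [[-2, 0, -26], [0, 0, 0]],
    [[-2, 0, -28], [0, 0, 0]],
    [[-2, 0, -28], [0, 0, 0]],
    [[-2, 0, -28], [0, 0, 0]]
  ]
}}

```text
time_s: 10.35
tool_pos: [0.4914, 0.4236, 0.0235]
tool_rot: [-179.9, -0.0, 130.6]
force: [-5.2, -4.1, 11.6]
grip_width: 0.0513
```

{"op": "apply_moves", "data": {
  "targets": [
    [[0, 0, 0], [0, 0, 0]],
    [[0, 0, 0], [0, 0, 0]],
    [[0, 0, 0], [0, 0, 0]],
    [[0, 0, 0], [0, 0, 0]],
    [[0, 0, 0], [0, 0, 0]]
  ],
  "hand": 87
}}

```text
time_s: 10.85
tool_pos: [0.4917, 0.4238, 0.0213]
tool_rot: [-180.0, 0.0, 130.6]
force: [-0.1, -0.9, -0.3]
grip_width: 0.0826
```

{"op": "apply_moves", "data": {
  "targets": [
    [[0, 0, 15], [0, 0, 0]],
    [[0, 0, 40], [0, 0, 0]],
    [[0, 0, 80], [0, 0, 0]],
    [[0, 0, 120], [0, 0, 0]],
    [[0, 0, 160], [0, 0, 0]],
    [[0, 0, 195], [0, 0, 0]],
    [[0, 0, 200], [0, 0, 0]],
    [[0, 0, 200], [0, 0, 0]]
  ]
}}

```text
time_s: 11.65
tool_pos: [0.4926, 0.4244, 0.2243]
tool_rot: [179.8, -0.0, 130.6]
force: [-0.1, 0.4, -0.8]
grip_width: 0.087
```

{"op": "apply_moves", "data": {
  "targets": [
    [[0, 0, 0], [0, 0, 0]],
    [[0, 0, 0], [0, 0, 0]]
  ]
}}

```text
time_s: 11.85
tool_pos: [0.491, 0.4233, 0.2198]
tool_rot: [-179.8, 0.0, 130.6]
force: [-0.1, -0.1, -0.1]
grip_width: 0.0871
```

```bash
python3 - <<'E'
from h import *
look("w5",["dock_seat","sensor_mid"],[0.014,.032])
E
```

```text
t 11.85 tcp [491.  423.3 219.8] rot [-179.8    0.   130.6] q [-53.  18.  13.  84.  -4.  78.   0.] F [-0.1 -0.1 -0.1] w 87.1
dock_seat 0.65 [241, 138, 323, 217] at z 0.014 [491.1 429.2]
sensor_mid 0.96 [251, 153, 308, 208] at z 0.032 [489.1 427.4]
sensor_mid 0.51 [104, 233, 151, 271] at z 0.032 [414.9 259.9]
```

View pics/w5.png

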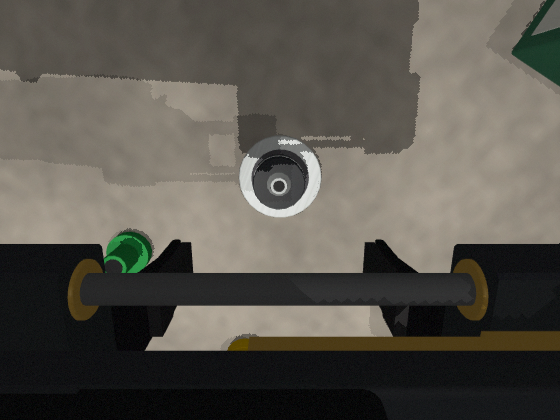

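The sensor is upright and central on the dock; the stub tip is at (279,186). Next is the filter.

{"op": "apply_moves", "data": {
  "targets": [
    [[18, -46, 0], [0, 0, -0.08]],
    [[36, -92, 0], [0, 0, -0.16]],
    [[54, -138, 0], [0, 0, -0.24]],
    [[72, -184, 0], [0, 0, -0.32]],
    [[90, -230, 0], [0, 0, -0.4]],
    [[108, -276, 0], [0, 0, -0.48]],
    [[126, -322, 0], [0, 0, -0.56]],
    [[142, -368, 0], [0, 0, -0.64]]
  ]
}}

```text
time_s: 12.8
tool_pos: [0.6341, 0.054, 0.2212]
tool_rot: [-180.0, 0.0, 93.8]
force: [0.3, -0.3, 0.4]
grip_width: 0.087
```

{"op": "apply_moves", "data": {
  "targets": [
    [[0, -48, 0], [0, 0, -0.08]],
    [[0, -96, 0], [0, 0, -0.16]],
    [[0, -144, 0], [0, 0, -0.24]],
    [[-6, -192, 0], [0, 0, -0.32]],
    [[-12, -240, -10], [0, 0, -0.4]],
    [[-15, -262, -40], [0, 0, -0.44]],
    [[-17, -262, -60], [0, 0, -0.44]],
    [[-17, -262, -60], [0, 0, -0.44]]
  ]
}}

```text
time_s: 13.6
tool_pos: [0.614, -0.2064, 0.1578]
tool_rot: [-179.6, 0.1, 68.6]
force: [0.4, -0.1, -0.3]
grip_width: 0.087
```

{"op": "apply_moves", "data": {
  "targets": [
    [[0, 0, 0], [0, 0, 0]],
    [[0, 0, 0], [0, 0, 0]]
  ]
}}

```text
time_s: 13.8
tool_pos: [0.618, -0.2052, 0.1629]
tool_rot: [179.9, -0.0, 68.9]
force: [0.1, -0.1, 0.4]
grip_width: 0.087
```

```bash
python3 - <<'E'
from h import *
p,K,C,o=look("w6",["filter_mid"],[0.017])
d=env.regions_of(p,"filter_mid")
T={}
T=np.eye(4);T[:3,:3]=R.from_euler('xyz',[-179.8,0,130.6],degrees=True).as_matrix();T[:3,3]=[.491,.4233,.2198]
print("sensor stub",onz(K,np.linalg.inv(T@np.array(p["mount"])),(279,186),.059))
E
```

```text
t 13.8 tcp [ 618.  -205.2  162.9] rot [179.9  -0.   68.9] q [-13.  23.  38.  89. -15.  73.   6.] F [ 0.1 -0.1  0.4] w 87.0
filter_mid 0.77 [243, 160, 309, 231] at z 0.017 [ 617.  -206.4]
sensor stub [0.48926234 0.42752531 0.059     ]
```

View pics/w6.png

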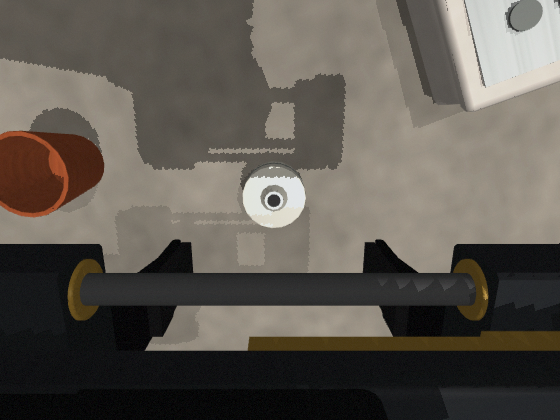

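{"op": "apply_moves", "data": {
  "targets": [
    [[-1, -1, -40], [0, 0, 0]],
    [[-1, -1, -80], [0, 0, 0]],
    [[-1, -1, -120], [0, 0, 0]],
    [[-1, -1, -142], [0, 0, 0]],
    [[-1, -1, -152], [0, 0, 0]],
    [[-1, -1, -156], [0, 0, 0]],
    [[-1, -1, -156], [0, 0, 0]],
    [[-1, -1, -156], [0, 0, 0]]
  ]
}}

```text
time_s: 14.75
tool_pos: [0.6171, -0.2076, 0.0074]
tool_rot: [179.8, -0.0, 68.8]
force: [0.0, 0.1, 0.8]
grip_width: 0.0874
```

{"op": "apply_moves", "data": {
  "targets": [
    [[0, 0, 0], [0, 0, 0]],
    [[0, 0, 0], [0, 0, 0]],
    [[0, 0, 0], [0, 0, 0]],
    [[0, 0, 0], [0, 0, 0]],
    [[0, 0, 0], [0, 0, 0]],
    [[0, 0, 0], [0, 0, 0]]
  ],
  "hand": 44
}}

```text
time_s: 15.35
tool_pos: [0.6157, -0.2071, 0.0057]
tool_rot: [-180.0, -0.0, 68.7]
force: [-0.5, -0.9, 1.4]
grip_width: 0.0555
```

{"op": "apply_moves", "data": {
  "targets": [
    [[0, 0, 20], [0, 0, 0]],
    [[0, 0, 60], [0, 0, 0]],
    [[0, 0, 105], [0, 0, 0]],
    [[2, 0, 150], [0, 0, 0]],
    [[5, 30, 185], [0, 0, 0.06]],
    [[10, 70, 205], [0, 0, 0.13]],
    [[15, 115, 210], [0, 0, 0.21]],
    [[18, 162, 210], [0, 0, 0.29]]
  ]
}}

```text
time_s: 16.15
tool_pos: [0.6346, -0.0444, 0.2173]
tool_rot: [179.8, -0.0, 85.5]
force: [1.2, -0.2, -1.0]
grip_width: 0.0551
```

{"op": "apply_moves", "data": {
  "targets": [
    [[2, 48, 0], [0, 0, 0.08]],
    [[0, 96, 0], [0, 0, 0.16]],
    [[-12, 142, 0], [0, 0, 0.24]],
    [[-28, 188, 0], [0, 0, 0.32]],
    [[-46, 234, 0], [0, 0, 0.4]],
    [[-64, 280, 0], [0, 0, 0.48]],
    [[-82, 326, 0], [0, 0, 0.56]],
    [[-100, 372, 0], [0, 0, 0.64]]
  ]
}}

```text
time_s: 16.95
tool_pos: [0.5328, 0.3284, 0.2156]
tool_rot: [180.0, 0.0, 122.2]
force: [0.7, 0.7, -0.4]
grip_width: 0.055
```

{"op": "apply_moves", "data": {
  "targets": [
    [[-18, 45, 0], [0, 0, 0.07]],
    [[-36, 85, 0], [0, 0, 0.14]],
    [[-45, 100, 0], [0, 0, 0.14]],
    [[-45, 100, 0], [0, 0, 0.14]],
    [[-45, 100, 0], [0, 0, 0.14]],
    [[-45, 100, 0], [0, 0, 0.14]]
  ]
}}

```text
time_s: 17.55
tool_pos: [0.4907, 0.4242, 0.2157]
tool_rot: [-180.0, 0.1, 129.8]
force: [0.5, 0.3, 0.3]
grip_width: 0.0555
```

```bash
python3 - <<'E'
from h import *
look("w7",["sensor_mid","dock_seat"],[0.032,.014])
E
```

```text
t 17.55 tcp [490.7 424.2 215.7] rot [-1.800e+02  1.000e-01  1.298e+02] q [-54.  18.  13.  84.  -4.  78.  -0.] F [0.5 0.3 0.3] w 55.5
sensor_mid 0.82 [255, 156, 308, 200] at z 0.032 [489.  432.1]
dock_seat 0.71 [238, 136, 322, 206] at z 0.014 [485.1 434.6]
```

View pics/w7.png

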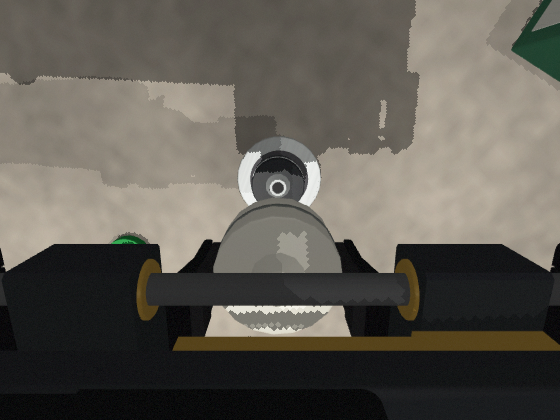

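The seated sensor's stub tip is at (278,187). The held filter hides the lower part of the dock, and its far edge is at row 197.

```bash
cat >> h.py <<'E'
M=np.array([[0.0, -0.965, -0.262, 0.071], [1.0, 0.0, 0.0, -0.001], [0, -0.262, 0.965, -0.162], [0,0,0,1]])
K0=np.array([[345.06,0,277.5],[0,345.06,207.4],[0,0,1]])
def cam(rot,pos):
    T=np.eye(4);T[:3,:3]=R.from_euler('xyz',rot,degrees=True).as_matrix();T[:3,3]=np.array(pos)/1000
    return T,np.linalg.inv(T@M)
def rims(T,C,r,dzs,dxs=(-4,-2,0,2,4)):
    a=np.linspace(0,2*np.pi,100)
    for dx in dxs:
        for dz in dzs:
            c=np.array([proj(K0,C,(T@[dx/1e3+r/1e3*np.cos(t),r/1e3*np.sin(t),dz/1e3,1])[:3]) for t in a]); print(dx,dz,c.min(0).round(),c.max(0).round())
E
python3 - <<'E'
from h import *
T,C=cam([-180,.1,129.8],[490.7,424.2,215.7])
print(onz(K0,C,(278,187),.059)); rims(T,C,28,(5.7,-28.3))
E
```

```text
[0.48766175 0.42702019 0.059     ]
-4 5.7 [226. 210.] [333. 309.]
-4 -28.3 [215. 233.] [345. 350.]
-2 5.7 [226. 206.] [333. 305.]
-2 -28.3 [215. 228.] [345. 346.]
0 5.7 [226. 203.] [333. 302.]
0 -28.3 [214. 223.] [345. 342.]
2 5.7 [226. 199.] [333. 299.]
2 -28.3 [214. 219.] [346. 338.]
4 5.7 [226. 195.] [333. 296.]
4 -28.3 [214. 214.] [346. 334.]
```

{"op": "apply_moves", "data": {
  "targets": [
    [[0, 1, -35], [0, 0, 0]],
    [[0, 1, -75], [0, 0, 0]],
    [[0, 1, -110], [0, 0, 0]],
    [[0, 1, -130], [0, 0, 0]],
    [[0, 1, -136], [0, 0, 0]],
    [[0, 1, -136], [0, 0, 0]],
    [[0, 1, -136], [0, 0, 0]],
    [[0, 1, -136], [0, 0, 0]]
  ]
}}

```text
time_s: 18.5
tool_pos: [0.4899, 0.4286, 0.0816]
tool_rot: [179.8, -0.0, 130.0]
force: [-0.5, -0.2, -0.5]
grip_width: 0.0553
```

{"op": "apply_moves", "data": {
  "targets": [
    [[0.5, -1, -6], [0, 0, 0]],
    [[0.5, -1, -12], [0, 0, 0]],
    [[0.5, -1, -17], [0, 0, 0]],
    [[0.5, -1, -21], [0, 0, 0]],
    [[0.5, -1, -23], [0, 0, 0]],
    [[0.5, -1, -25], [0, 0, 0]],
    [[0.5, -1, -25], [0, 0, 0]]
  ]
}}

```text
time_s: 19.2
tool_pos: [0.489, 0.4267, 0.0556]
tool_rot: [-180.0, -0.0, 130.0]
force: [-2.8, -2.8, 4.6]
grip_width: 0.0552
```

Contact at the seated height. Release, lift, and look.

{"op": "apply_moves", "data": {
  "targets": [
    [[0, 0, 0], [0, 0, 0]],
    [[0, 0, 0], [0, 0, 0]],
    [[0, 0, 0], [0, 0, 0]],
    [[0, 0, 0], [0, 0, 0]],
    [[0, 0, 0], [0, 0, 0]]
  ],
  "hand": 87
}}

```text
time_s: 19.7
tool_pos: [0.4893, 0.4269, 0.0545]
tool_rot: [180.0, 0.0, 130.1]
force: [-0.1, 0.0, 0.5]
grip_width: 0.0842
```

{"op": "apply_moves", "data": {
  "targets": [
    [[0, 0, 10], [0, 0, 0]],
    [[0, 0, 35], [0, 0, 0]],
    [[0, 0, 75], [0, 0, 0]],
    [[0, 0, 115], [0, 0, 0]],
    [[0, 0, 145], [0, 0, 0]],
    [[0, 0, 165], [0, 0, 0]],
    [[0, 0, 165], [0, 0, 0]],
    [[0, 0, 165], [0, 0, 0]]
  ]
}}

```text
time_s: 20.5
tool_pos: [0.4893, 0.4269, 0.22]
tool_rot: [179.9, -0.0, 130.0]
force: [-0.2, 0.2, -0.1]
grip_width: 0.087
```

{"op": "apply_moves", "data": {
  "targets": [
    [[0, 0, 0], [0, 0, 0]],
    [[0, 0, 0], [0, 0, 0]]
  ]
}}

```text
time_s: 20.7
tool_pos: [0.4886, 0.4264, 0.2179]
tool_rot: [-179.8, 0.0, 130.1]
force: [-0.2, -0.0, 0.3]
grip_width: 0.0869
```

```bash
python3 - <<'E'
from h import *
look("w8",["dock_seat","sensor_mid","filter_mid"],[0.014,.032,.067])
E
```

```text
t 20.7 tcp [488.6 426.4 217.9] rot [-179.8    0.   130.1] q [-54.  18.  13.  84.  -4.  78.  -0.] F [-0.2 -0.   0.3] w 86.9
dock_seat 0.76 [240, 142, 323, 211] at z 0.014 [487.3 433.1]
filter_mid 0.6 [246, 159, 311, 227] at z 0.067 [489.  426.4]
```

View pics/w8.png

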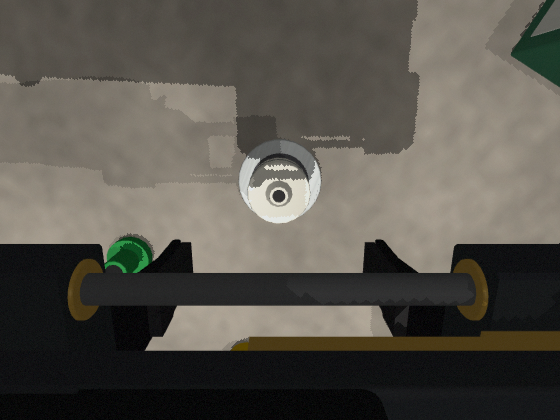

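The filter sits upright and concentric; its stub tip is at (279,196). On to the blue mouthpiece.

{"op": "apply_moves", "data": {
  "targets": [
    [[18, -46, 0], [0, 0, -0.08]],
    [[36, -92, 0], [0, 0, -0.16]],
    [[54, -138, 0], [0, 0, -0.24]],
    [[72, -184, 0], [0, 0, -0.32]],
    [[90, -230, 0], [0, 0, -0.4]],
    [[108, -276, 0], [0, 0, -0.48]],
    [[118, -322, 0], [0, 0, -0.56]],
    [[120, -370, 0], [0, 0, -0.64]]
  ]
}}

```text
time_s: 21.7
tool_pos: [0.61, 0.055, 0.2193]
tool_rot: [180.0, 0.0, 93.2]
force: [0.9, -0.4, 0.3]
grip_width: 0.0868
```

{"op": "apply_moves", "data": {
  "targets": [
    [[-8, -48, 0], [0, 0, -0.08]],
    [[-18, -95, 0], [0, 0, -0.16]],
    [[-30, -142, 0], [0, 0, -0.24]],
    [[-48, -186, 0], [0, 0, -0.32]],
    [[-75, -227, 0], [0, 0, -0.4]],
    [[-110, -260, 0], [0, 0, -0.48]],
    [[-152, -285, 0], [0, 0, -0.56]],
    [[-192, -312, 0], [0, 0, -0.63]]
  ]
}}

```text
time_s: 22.5
tool_pos: [0.4154, -0.2563, 0.2193]
tool_rot: [-180.0, 0.0, 57.1]
force: [-1.0, -0.5, -0.0]
grip_width: 0.0867
```

{"op": "apply_moves", "data": {
  "targets": [
    [[-6, -14, -30], [0, 0, 0]],
    [[-6, -14, -40], [0, 0, 0]],
    [[-6, -14, -40], [0, 0, 0]],
    [[-6, -14, -40], [0, 0, 0]]
  ]
}}

```text
time_s: 22.9
tool_pos: [0.4124, -0.2681, 0.1799]
tool_rot: [180.0, 0.0, 57.4]
force: [0.3, 0.5, 0.1]
grip_width: 0.0874
```

```bash
python3 - <<'E'
from h import *
look("w9",["mouthpiece_mid"],[0.024])
T,C=cam([-179.8,0,130.1],[488.6,426.4,217.9]); print("filter tip",onz(K0,C,(279,196),.093))
E
```

```text
t 22.9 tcp [ 412.4 -268.1  179.9] rot [180.    0.   57.4] q [-16.  -1.  46. 110.   1.  71.  -3.] F [0.3 0.5 0.1] w 87.4
mouthpiece_mid 0.64 [253, 165, 301, 211] at z 0.024 [ 414.8 -265. ]
mouthpiece_mid 0.62 [160, 2, 246, 52] at z 0.024 [ 436.2 -116.2]
filter tip [0.4864256  0.42874153 0.093     ]
```

View pics/w9.png

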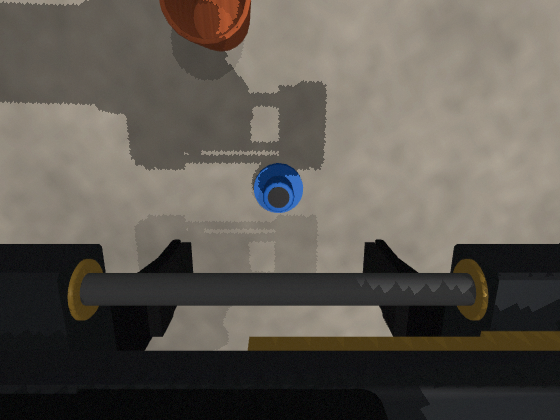

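The tube mouth is at (278,195) and the collar centre at (278,188).

```bash
python3 - <<'E'
from h import *
T,C=cam([180,0,57.4],[412.4,-268.1,179.9])
print(onz(K0,C,(278,195),.048),onz(K0,C,(278,188),.010))
E
```

```text
[ 0.41323725 -0.26574597  0.048     ] [ 0.41230621 -0.2673017   0.01      ]
```

{"op": "apply_moves", "data": {
  "targets": [
    [[0.5, 1.5, -40], [0, 0, 0]],
    [[0.5, 1.5, -80], [0, 0, 0]],
    [[0.5, 1.5, -120], [0, 0, 0]],
    [[0.5, 1.5, -145], [0, 0, 0]],
    [[0.5, 1.5, -157], [0, 0, 0]],
    [[0.5, 1.5, -161], [0, 0, 0]],
    [[0.5, 1.5, -161], [0, 0, 0]],
    [[0.5, 1.5, -161], [0, 0, 0]]
  ]
}}

```text
time_s: 23.8
tool_pos: [0.4131, -0.2681, 0.02]
tool_rot: [179.9, -0.0, 57.3]
force: [-0.1, -0.6, 0.5]
grip_width: 0.0869
```

{"op": "apply_moves", "data": {
  "targets": [
    [[0, 0, 0], [0, 0, 0]],
    [[0, 0, 0], [0, 0, 0]],
    [[0, 0, 0], [0, 0, 0]],
    [[0, 0, 0], [0, 0, 0]],
    [[0, 0, 0], [0, 0, 0]],
    [[0, 0, 0], [0, 0, 0]],
    [[0, 0, 0], [0, 0, 0]],
    [[0, 0, 0], [0, 0, 0]]
  ],
  "hand": 16,
  "squeeze": 20
}}

```text
time_s: 24.6
tool_pos: [0.4117, -0.2676, 0.0186]
tool_rot: [180.0, 0.0, 57.3]
force: [-0.1, 0.5, -0.1]
grip_width: 0.0313
```

{"op": "apply_moves", "data": {
  "targets": [
    [[0, 0, 0], [0, 0, 0]],
    [[0, 0, 0], [0, 0, 0]],
    [[0, 0, 0], [0, 0, 0]]
  ]
}}

```text
time_s: 24.9
tool_pos: [0.4117, -0.2676, 0.0186]
tool_rot: [180.0, 0.0, 57.3]
force: [0.2, -0.2, -0.4]
grip_width: 0.0272
```

{"op": "apply_moves", "data": {
  "targets": [
    [[0, 0, 15], [0, 0, 0]],
    [[0, 0, 50], [0, 0, 0]],
    [[0, 0, 95], [0, 0, 0]],
    [[0, 0, 140], [0, 0, 0]],
    [[30, 20, 180], [0, 0, 0.06]],
    [[68, 42, 200], [0, 0, 0.13]],
    [[108, 66, 200], [0, 0, 0.2]],
    [[140, 100, 200], [0, 0, 0.27]]
  ]
}}

```text
time_s: 25.7
tool_pos: [0.5542, -0.1678, 0.2212]
tool_rot: [179.7, 0.0, 72.8]
force: [1.4, -0.6, -1.0]
grip_width: 0.0275
```

{"op": "apply_moves", "data": {
  "targets": [
    [[25, 40, 0], [0, 0, 0.08]],
    [[40, 85, 0], [0, 0, 0.16]],
    [[48, 132, 0], [0, 0, 0.24]],
    [[54, 180, 0], [0, 0, 0.32]],
    [[56, 228, 0], [0, 0, 0.4]],
    [[50, 276, 0], [0, 0, 0.48]],
    [[36, 322, 0], [0, 0, 0.56]],
    [[20, 366, 0], [0, 0, 0.64]]
  ]
}}

```text
time_s: 26.5
tool_pos: [0.5713, 0.2002, 0.2198]
tool_rot: [179.9, 0.0, 109.6]
force: [0.1, 0.5, -1.0]
grip_width: 0.0275
```

{"op": "apply_moves", "data": {
  "targets": [
    [[-16, 44, 0], [0, 0, 0.08]],
    [[-32, 88, 0], [0, 0, 0.16]],
    [[-48, 132, 0], [0, 0, 0.24]],
    [[-64, 176, 0], [0, 0, 0.32]],
    [[-80, 215, 0], [0, 0, 0.36]],
    [[-82, 226, 0], [0, 0, 0.36]],
    [[-82, 226, 0], [0, 0, 0.36]],
    [[-82, 226, 0], [0, 0, 0.36]]
  ]
}}

```text
time_s: 27.3
tool_pos: [0.4909, 0.4226, 0.2192]
tool_rot: [180.0, 0.1, 129.9]
force: [-0.8, -0.1, 0.2]
grip_width: 0.0279
```

```bash
python3 - <<'E'
from h import *
look("w10",["filter_mid","mouthpiece_mid"],[0.067,.2])
E
```

```text
t 27.3 tcp [490.9 422.6 219.2] rot [1.800e+02 1.000e-01 1.299e+02] q [-56.  18.  17.  84.  -5.  78.   1.] F [-0.8 -0.1  0.2] w 27.9
filter_mid 0.97 [248, 154, 313, 211] at z 0.067 [486.9 431.3]
mouthpiece_mid 0.81 [236, 205, 317, 310] at z 0.2 [495.3 415.7]
```

View pics/w10.png

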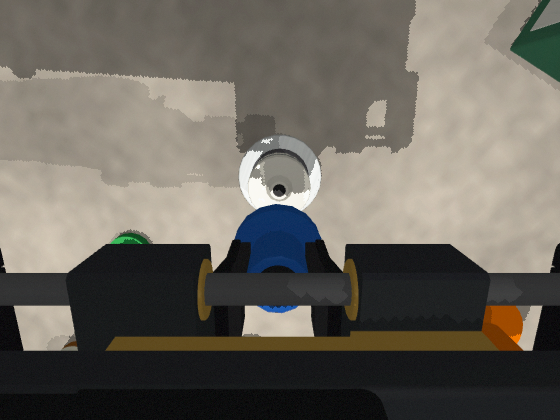

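The filter's stub tip is at (280,190). The held mouthpiece's collar has its far edge at row 205 and its sides at 236–318.

```bash
python3 - <<'E'
from h import *
T,C=cam([180,.1,129.9],[490.9,422.6,219.2])
print(onz(K0,C,(280,190),.093)); rims(T,C,24,(18.6,4.6))
E
```

```text
[0.48668455 0.42941032 0.093     ]
-4 18.6 [237. 211.] [322. 290.]
-4 4.6 [233. 218.] [325. 303.]
-2 18.6 [236. 207.] [322. 287.]
-2 4.6 [233. 215.] [325. 300.]
0 18.6 [236. 204.] [322. 284.]
0 4.6 [233. 211.] [326. 297.]
2 18.6 [236. 200.] [322. 281.]
2 4.6 [233. 207.] [326. 293.]
4 18.6 [236. 197.] [322. 278.]
4 4.6 [233. 203.] [326. 290.]
```

{"op": "apply_moves", "data": {
  "targets": [
    [[-4, 6.5, -20], [0, 0, 0]],
    [[-4, 6.5, -50], [0, 0, 0]],
    [[-4, 6.5, -78], [0, 0, 0]],
    [[-4, 6.5, -90], [0, 0, 0]],
    [[-4, 6.5, -92], [0, 0, 0]],
    [[-4, 6.5, -92], [0, 0, 0]],
    [[-4, 6.5, -92], [0, 0, 0]],
    [[-4, 6.5, -92], [0, 0, 0]]
  ]
}}

```text
time_s: 28.25
tool_pos: [0.4866, 0.4314, 0.1283]
tool_rot: [179.8, -0.0, 130.0]
force: [0.4, -0.6, -0.2]
grip_width: 0.0275
```

{"op": "apply_moves", "data": {
  "targets": [
    [[0.5, -1.5, -6], [0, 0, 0]],
    [[0.5, -1.5, -12], [0, 0, 0]],
    [[0.5, -1.5, -17], [0, 0, 0]],
    [[0.5, -1.5, -21], [0, 0, 0]],
    [[0.5, -1.5, -23], [0, 0, 0]],
    [[0.5, -1.5, -25], [0, 0, 0]],
    [[0.5, -1.5, -25], [0, 0, 0]]
  ]
}}

```text
time_s: 28.95
tool_pos: [0.4861, 0.4294, 0.1026]
tool_rot: [-180.0, -0.0, 130.1]
force: [-1.5, -1.9, 4.1]
grip_width: 0.0275
```

Seated height reached with light contact. Release, lift and look.

{"op": "apply_moves", "data": {
  "targets": [
    [[0, 0, 0], [0, 0, 0]],
    [[0, 0, 0], [0, 0, 0]],
    [[0, 0, 0], [0, 0, 0]],
    [[0, 0, 0], [0, 0, 0]],
    [[0, 0, 0], [0, 0, 0]],
    [[0, 0, 0], [0, 0, 0]]
  ],
  "hand": 87
}}

```text
time_s: 29.55
tool_pos: [0.4863, 0.4293, 0.1015]
tool_rot: [-180.0, 0.0, 130.0]
force: [-0.4, 0.9, 0.9]
grip_width: 0.0675
```

{"op": "apply_moves", "data": {
  "targets": [
    [[0, 0, 10], [0, 0, 0]],
    [[0, 0, 30], [0, 0, 0]],
    [[0, 0, 65], [0, 0, 0]],
    [[0, 0, 100], [0, 0, 0]],
    [[0, 0, 125], [0, 0, 0]],
    [[0, 0, 125], [0, 0, 0]],
    [[0, 0, 125], [0, 0, 0]],
    [[0, 0, 125], [0, 0, 0]]
  ]
}}

```text
time_s: 30.35
tool_pos: [0.4857, 0.4289, 0.2254]
tool_rot: [-179.9, 0.0, 130.1]
force: [-0.7, -0.1, 0.5]
grip_width: 0.0872
```

```bash
python3 - <<'E'
from h import *
look("w11",["mouthpiece_mid"],[.108])
E
```

```text
t 30.35 tcp [485.7 428.9 225.4] rot [-179.9    0.   130.1] q [-57.  18.  16.  84.  -5.  79.   0.] F [-0.7 -0.1  0.5] w 87.2
mouthpiece_mid 0.98 [252, 171, 305, 226] at z 0.108 [484.3 431.2]
```

View pics/w11.png

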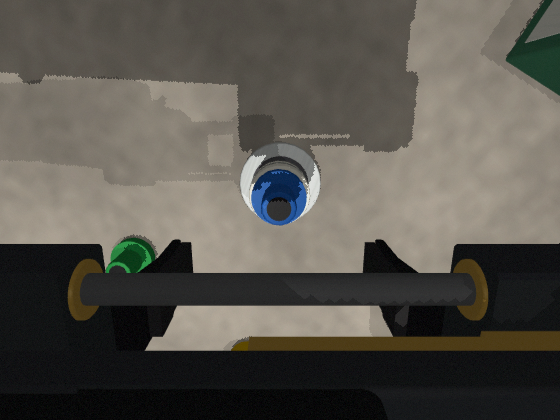

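{"op": "apply_moves", "data": {
  "targets": [
    [[22, -44, 0], [0, 0, -0.07]],
    [[45, -88, 0], [0, 0, -0.14]],
    [[68, -132, 0], [0, 0, -0.21]],
    [[92, -174, 0], [0, 0, -0.28]],
    [[115, -200, -20], [0, 0, -0.35]],
    [[122, -208, -50], [0, 0, -0.37]],
    [[122, -208, -60], [0, 0, -0.37]],
    [[122, -208, -60], [0, 0, -0.37]]
  ]
}}

```text
time_s: 31.25
tool_pos: [0.6061, 0.2218, 0.1638]
tool_rot: [-179.7, -0.0, 108.9]
force: [-0.5, -0.0, -0.4]
grip_width: 0.0872
```

{"op": "apply_moves", "data": {
  "targets": [
    [[0, 0, 0], [0, 0, 0]],
    [[0, 0, 0], [0, 0, 0]],
    [[0, 0, 0], [0, 0, 0]]
  ]
}}

```text
time_s: 31.55
tool_pos: [0.6085, 0.2228, 0.168]
tool_rot: [179.9, -0.0, 109.0]
force: [-0.0, -0.2, -0.2]
grip_width: 0.0867
```

```bash
python3 - <<'E'
from h import *
look("w12",["cap_mid"],[.015])
E
```

```text
t 31.55 tcp [608.5 222.8 168. ] rot [179.9  -0.  109. ] q [-42.  21.  25.  89.  -9.  73.   3.] F [-0.  -0.2 -0.2] w 86.7
cap_mid 0.97 [249, 168, 306, 225] at z 0.015 [610.3 219. ]
```

View pics/w12.png

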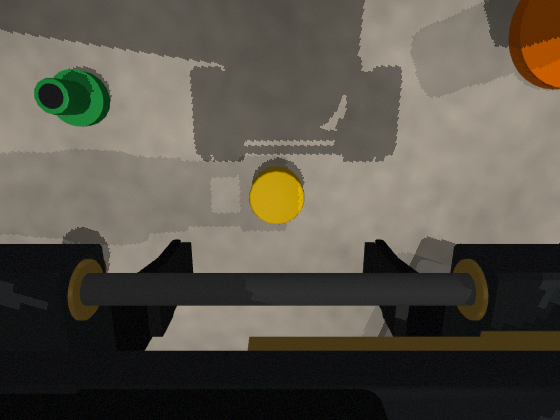

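The stack is concentric, with the tube mouth at (279,209). The cap top is centred at (277,198) and nothing is close to it. I'll check how near the bottle is.

```bash
python3 - <<'E'
from h import *
T,C=cam([179.9,0,109],[608.5,222.8,168]); print("cap",onz(K0,C,(277,198),.03))
T,C=cam([-179.9,0,130.1],[485.7,428.9,225.4]); print("tube",onz(K0,C,(279,209),.132),onz(K0,C,(279,197),.098))
p=env.read_camera("scene"); K,C=P(p); print("bottle",onz(K,C,(329,205),.105),onz(K,C,(328,240),0))
E
```

```text
cap [0.60792564 0.22076279 0.03      ]
tube [0.48544533 0.42918539 0.132     ] [0.48464902 0.43025798 0.098     ]
bottle [0.45775341 0.09032062 0.105     ] [0.44682572 0.08685561 0.        ]
```

{"op": "apply_moves", "data": {
  "targets": [
    [[0, -2, -40], [0, 0, 0]],
    [[0, -2, -80], [0, 0, 0]],
    [[0, -2, -120], [0, 0, 0]],
    [[0, -2, -147], [0, 0, 0]],
    [[0, -2, -157], [0, 0, 0]],
    [[0, -2, -162], [0, 0, 0]],
    [[0, -2, -162], [0, 0, 0]],
    [[0, -2, -162], [0, 0, 0]]
  ]
}}

```text
time_s: 32.5
tool_pos: [0.6097, 0.2198, 0.0065]
tool_rot: [179.8, -0.0, 108.8]
force: [0.3, -0.4, -0.2]
grip_width: 0.0868
```

{"op": "apply_moves", "data": {
  "targets": [
    [[0, 0, 0], [0, 0, 0]],
    [[0, 0, 0], [0, 0, 0]],
    [[0, 0, 0], [0, 0, 0]],
    [[0, 0, 0], [0, 0, 0]],
    [[0, 0, 0], [0, 0, 0]],
    [[0, 0, 0], [0, 0, 0]],
    [[0, 0, 0], [0, 0, 0]]
  ],
  "hand": 40,
  "squeeze": 20
}}

```text
time_s: 33.2
tool_pos: [0.6082, 0.2194, 0.0046]
tool_rot: [180.0, 0.0, 108.9]
force: [-0.6, 0.6, 0.6]
grip_width: 0.049
```

{"op": "apply_moves", "data": {
  "targets": [
    [[0, 0, 20], [0, 0, 0]],
    [[0, 0, 60], [0, 0, 0]],
    [[0, 0, 105], [0, 0, 0]],
    [[0, 0, 150], [0, 0, 0]],
    [[0, 0, 190], [0, 0, 0]],
    [[0, 0, 220], [0, 0, 0]],
    [[0, 0, 230], [0, 0, 0]],
    [[0, 0, 230], [0, 0, 0]]
  ]
}}

```text
time_s: 34.0
tool_pos: [0.609, 0.2195, 0.2359]
tool_rot: [179.8, -0.0, 108.8]
force: [0.2, -0.4, -0.7]
grip_width: 0.0492
```

{"op": "apply_moves", "data": {
  "targets": [
    [[-22, 42, 0], [0, 0, 0.07]],
    [[-45, 84, 0], [0, 0, 0.14]],
    [[-68, 126, 0], [0, 0, 0.21]],
    [[-92, 168, 0], [0, 0, 0.28]],
    [[-114, 196, 0], [0, 0, 0.35]],
    [[-121, 207, 0], [0, 0, 0.37]],
    [[-121, 207, 0], [0, 0, 0.37]],
    [[-121, 207, 0], [0, 0, 0.37]]
  ]
}}

```text
time_s: 34.8
tool_pos: [0.4884, 0.4241, 0.2332]
tool_rot: [-179.9, 0.1, 129.9]
force: [0.7, -0.7, 0.4]
grip_width: 0.0493
```

{"op": "apply_moves", "data": {
  "targets": [
    [[0, 0, 0], [0, 0, 0]],
    [[0, 0, 0], [0, 0, 0]],
    [[0, 0, 0], [0, 0, 0]]
  ]
}}

```text
time_s: 35.1
tool_pos: [0.4883, 0.4251, 0.2347]
tool_rot: [180.0, 0.0, 129.9]
force: [0.1, -0.5, -0.7]
grip_width: 0.0493
```

```bash
python3 - <<'E'
from h import *
p,K,C,o=look("w13",["mouthpiece_mid","cap_mid"],[.108,.23])
T,C=cam(o["tool_rot"],np.array(o["tool_pos"])*1000); rims(T,C,25,(5,-25))
E
```

```text
t 35.1 tcp [488.3 425.1 234.7] rot [180.    0.  129.9] q [-57.  18.  17.  83.  -5.  80.   0.] F [ 0.1 -0.5 -0.7] w 49.3
mouthpiece_mid 0.91 [252, 164, 306, 210] at z 0.108 [482.6 433.8]
cap_mid 0.76 [222, 208, 334, 330] at z 0.23 [493.4 418.9]
-4 5 [232. 216.] [327. 305.]
-4 -25 [223. 237.] [337. 339.]
-2 5 [232. 212.] [327. 301.]
-2 -25 [223. 232.] [337. 336.]
0 5 [231. 209.] [327. 298.]
0 -25 [223. 228.] [337. 332.]
2 5 [231. 205.] [328. 295.]
2 -25 [222. 223.] [337. 328.]
4 5 [231. 201.] [328. 291.]
4 -25 [222. 219.] [337. 324.]
```

View pics/w13.png

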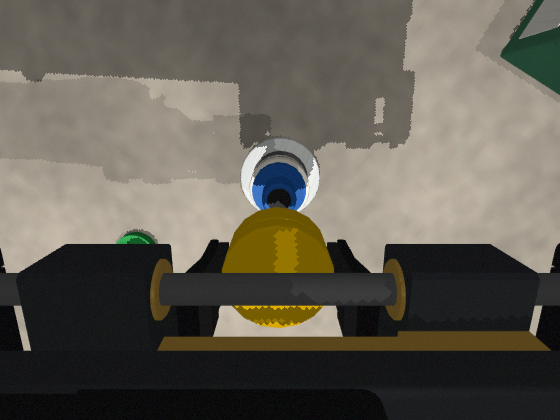

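The tube mouth is at about (279,199). The held cap is centred to within about 1 mm and level.

{"op": "apply_moves", "data": {
  "targets": [
    [[-2.5, 3.5, -20], [0, 0, 0]],
    [[-2.5, 3.5, -50], [0, 0, 0]],
    [[-2.5, 3.5, -75], [0, 0, 0]],
    [[-2.5, 3.5, -86], [0, 0, 0]],
    [[-2.5, 3.5, -87], [0, 0, 0]],
    [[-2.5, 3.5, -87], [0, 0, 0]],
    [[-2.5, 3.5, -87], [0, 0, 0]],
    [[-2.5, 3.5, -87], [0, 0, 0]]
  ]
}}

```text
time_s: 36.05
tool_pos: [0.4855, 0.4305, 0.1491]
tool_rot: [179.9, -0.0, 130.1]
force: [-0.1, -0.1, -0.6]
grip_width: 0.0489
```

{"op": "apply_moves", "data": {
  "targets": [
    [[0, 0, 0], [0, 0, 0]],
    [[0, 0, 0], [0, 0, 0]]
  ]
}}

```text
time_s: 36.25
tool_pos: [0.4849, 0.43, 0.1481]
tool_rot: [180.0, -0.0, 130.1]
force: [-0.5, 0.2, -0.0]
grip_width: 0.0492
```

{"op": "apply_moves", "data": {
  "targets": [
    [[1, -1.5, -7], [0, 0, 0]],
    [[1, -1.5, -13], [0, 0, 0]],
    [[1, -1.5, -19], [0, 0, 0]],
    [[1, -1.5, -24], [0, 0, 0]],
    [[1, -1.5, -27], [0, 0, 0]],
    [[1, -1.5, -29], [0, 0, 0]],
    [[1, -1.5, -30], [0, 0, 0]],
    [[1, -1.5, -30], [0, 0, 0]]
  ]
}}

```text
time_s: 37.05
tool_pos: [0.486, 0.4287, 0.1187]
tool_rot: [179.9, -0.0, 130.1]
force: [-1.2, -0.7, 3.8]
grip_width: 0.0487
```

{"op": "apply_moves", "data": {
  "targets": [
    [[0, 0, 0], [0, 0, 0]]
  ]
}}

```text
time_s: 37.15
tool_pos: [0.486, 0.4287, 0.1186]
tool_rot: [179.9, -0.0, 130.1]
force: [-2.2, -1.8, 5.5]
grip_width: 0.0494
```

Seated. Release, retreat upward, then clear the view for both fixed cameras.

{"op": "apply_moves", "data": {
  "targets": [
    [[0, 0, 0], [0, 0, 0]],
    [[0, 0, 0], [0, 0, 0]],
    [[0, 0, 0], [0, 0, 0]],
    [[0, 0, 0], [0, 0, 0]],
    [[0, 0, 0], [0, 0, 0]],
    [[0, 0, 0], [0, 0, 0]]
  ],
  "hand": 87
}}

```text
time_s: 37.75
tool_pos: [0.4857, 0.4283, 0.1174]
tool_rot: [-180.0, 0.0, 130.1]
force: [0.5, -0.9, 1.0]
grip_width: 0.0842
```

{"op": "apply_moves", "data": {
  "targets": [
    [[0, 0, 10], [0, 0, 0]],
    [[0, 0, 35], [0, 0, 0]],
    [[0, 0, 70], [0, 0, 0]],
    [[0, 0, 100], [0, 0, 0]],
    [[0, 0, 120], [0, 0, 0]],
    [[-40, 30, 120], [0, 0, 0.08]],
    [[-80, 60, 120], [0, 0, 0.16]],
    [[-120, 80, 120], [0, 0, 0.24]]
  ]
}}

```text
time_s: 38.55
tool_pos: [0.3639, 0.5103, 0.2386]
tool_rot: [179.9, -0.1, 144.0]
force: [-0.5, 0.9, -0.9]
grip_width: 0.087
```

{"op": "apply_moves", "data": {
  "targets": [
    [[-40, 25, 0], [0, 0, 0.08]],
    [[-80, 45, 0], [0, 0, 0.16]],
    [[-120, 65, 0], [0, 0, 0.24]],
    [[-160, 85, 0], [0, 0, 0.32]],
    [[-160, 85, 0], [0, 0, 0.32]],
    [[-160, 85, 0], [0, 0, 0.32]]
  ]
}}

```text
time_s: 39.15
tool_pos: [0.2042, 0.5941, 0.2383]
tool_rot: [180.0, 0.0, 162.3]
force: [-0.0, -0.2, 0.7]
grip_width: 0.0871
```

```bash
python3 - <<'E'
from h import *
o=env.get_obs(); print(o["time_s"],o["tool_pos"],o["force"],o["grip_width"])
p=env.read_camera("scene"); q=env.read_camera("side")
K,C=P(p); K2,C2=P(q)
for n,k,c in (("scene",K,C),("side",K2,C2)):
  for z in (.014,.05,.084,.114,.144): print(n,z,proj(k,c,[.4865,.4285,z]).round())
a=cv2.resize(p["image"][210:410,320:520],(400,400)); b=cv2.resize(q["image"][90:240,110:260],(400,400))
cv2.imwrite("pics/end.png",np.hstack([a,b])[:,:,::-1])
for t in N:
  for n,x in (("scene",p),("side",q)):
    print(t,n,[(round(d["conf"],2),np.round(d["rect"]).astype(int).tolist()) for d in env.regions_of(x,t)[:1]])
E
```

```text
39.15 [0.20423901 0.59406347 0.23825294] [-0.03896988 -0.21703283  0.73606236] 0.08714944688415927
scene 0.014 [426. 354.]
scene 0.05 [431. 341.]
scene 0.084 [436. 327.]
scene 0.114 [441. 315.]
scene 0.144 [446. 301.]
side 0.014 [178. 164.]
side 0.05 [176. 154.]
side 0.084 [175. 144.]
side 0.114 [173. 135.]
side 0.144 [172. 125.]
sensor_mid scene [(0.7, [410, 339, 439, 366])]
sensor_mid side [(0.65, [168, 159, 184, 170])]
filter_mid scene [(0.89, [414, 327, 453, 356])]
filter_mid side [(0.55, [166, 145, 185, 159])]
mouthpiece_mid scene [(0.57, [422, 317, 454, 338])]
mouthpiece_mid side []
cap_mid scene [(0.88, [423, 290, 465, 329])]
cap_mid side [(0.68, [164, 122, 181, 140])]
dock_seat scene [(0.93, [397, 332, 451, 383])]
dock_seat side [(0.71, [166, 159, 192, 179])]
mouthpiece_green_mid scene [(0.87, [373, 258, 396, 286])]
mouthpiece_green_mid side [(0.76, [182, 190, 199, 212])]
stamp_mid scene [(0.72, [215, 232, 239, 263])]
stamp_mid side [(0.67, [304, 189, 327, 215])]
bottle_mid scene [(0.88, [316, 203, 342, 244])]
bottle_mid side [(0.66, [223, 197, 242, 236])]
cup_mid scene [(0.6, [268, 170, 295, 205])]
cup_mid side [(0.62, [273, 240, 305, 281])]
```

View pics/end.png

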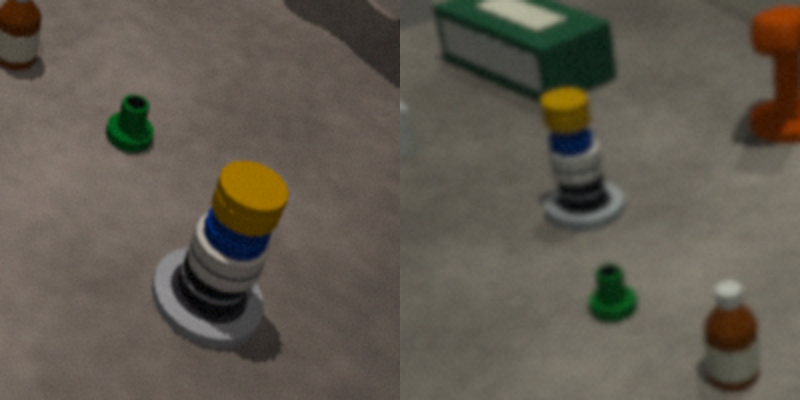

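Both views show the full stack upright on the dock in the right order. The cap top is where a fully seated stack should put it: scene (446,301), side (172,125). Everything else is where it started, so I'm handing in.

```bash
python3 -c "
from cell import env
print(env.sign_off())"
```

```text
the job is handed in; nothing more can be done
None
```

The breathing head is assembled upright on the dock: sensor, filter, blue mouthpiece, then yellow cap. I handed the job in at about 39 s of robot time, and the system reported no verdict.

- **Seating:** Each part touched down with a contact force of about 4–12 N, within about 0.1 mm of its fully seated height. The final scene and side pictures show a straight stack, with the cap's top where a fully seated stack should put it.
- **Alignment:** The axis I measured drifted about 4 mm from the sensor (489, 427.5) to the mouthpiece tube (485.5, 429). Measurement scatter was about 2–3 mm, and the sockets allow about 6 mm of play.
- **Everything else:** The green mouthpiece, stamp, bottle and cup are within a few pixels of where they started. The gripper is open and about 0.33 m away from the stack.
- **Checks that missed or disagreed:** The network did not find the mouthpiece in the last side picture, though it is plainly visible there. Two low-confidence network hits along the way were false: a "sensor" on the green mouthpiece and a "mouthpiece" on the cup. I ignored both.

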